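Open the key lockbox and catch its spring drawer

ROBOT

A 6-joint arm with a two-finger parallel gripper is mounted at the origin on the work surface. World frame = base frame: x ahead of the robot, y to its left, z up, the work surface at z = 0. Lengths are in mm, angles in rad, forces in N, time in s.
With the tool pointing down it reaches from about 275 to 1000 mm from the base axis. Payload 8.4 kg.
Tool frame: the origin (TCP) lies on the front face of the gripper's body, between the roots of the fingers; the fingertips stand 73 mm ahead of it and the grasp point (between the pads) lies 54 mm ahead of it; x points along the fingers, y is the direction in which the jaws open and shut, and the axes are right-handed (so a half turn about x gives the same grasp; the last joint's range is limited). The gripper opens to 85 mm and grips with 20 to 120 N. Pads are 22 mm wide; open, the fingers measure 114 mm over their backs; the gripper's body (76 mm by 85 mm) begins 54 mm behind the grasp point. The pads swing forward as they close: fully open they stand 13 mm farther back than shut.
Start: joints at [-1.194, 0.353, 1.633, -0, 1.155, -0.002], TCP at [231.128, -580.697, 303.881] pointing down, gripper open.
Joint ranges: [-2.63, 2.63], [-0.92, 2.1], [0.06, 2.66], [-1.3, 4.44], [0, 2.69], [-3.02, 3.02]. Speed limits (rad/s): [2.22, 2.22, 2.79, 3.14, 3.14, 3.14].

INTERFACE

Orientations are given as a rotation vector (axis times angle).
In Python, from station import bot, eyes, ticket, finder gives the robot as it stands.
- The arm moves only by the tool carry_out, never from a script. Its argument "motion" is text: rows parted by semicolons, each of 7 numbers parted by spaces: the finger opening in mm, from 0 to 85.4, then the shift along the tool's x, y, z in mm, then the turn, a rotation vector about the tool's x, y, z in degrees. In form: grip x y z wx wy wz; .... A call has 1 to 12 rows; each row is the pose to reach, as a shift and turn from the pose commanded when the call began, along the tool's axes at that moment; what a row does not reach only later rows make up. A row lasts 1/12 s, in which the tool goes at most 41.7 mm and 7.16 degrees, less where a joint would pass 70% of its speed; a pose out of reach is approached as far as the arm can. A call with a gripper value outside its range is refused whole. The fingers move at their own pace and stop on an object; the grip force is fixed at half the most. Time passes only in rows, so rows that repeat a pose let the fingers close. It gives the time, the measured TCP pose, the force and the opening at its end, in the units of the state.
- bot.sense(): the state, without advancing time (a new reading comes with each control period).
- eyes.read_camera(name): name is "scene" or "top" or "wrist"; returns the picture (384x512x3 uint8, red, green, blue); there is no depth.
- eyes.get_calibration(name): a dict with "intrinsics" (3x3 intrinsics, pixels), "rvec" (rotation vector, rad) and "tvec" (3), from world to camera coordinates, as OpenCV has them. Camera axes: x right, y down, z forward; pixel columns grow to the right and rows downward; lengths in mm; the calibration is good to about 2 mm. The wrist camera is an equidistant fisheye: a pixel r from the principal point sees the ray r / f radians off the axis. A picture is of the moment at which its call begins: read the wrist's pose just before it. get_calibration takes no time and is no camera call; for the wrist camera it gives the pose at the moment of the call.
- ticket.close_job(): hands the job in, once; it reports no verdict.
Trained networks look in the newest picture that a camera, given by its name, has taken for a name from the list of things; names that differ only in an ending like _2 or _b are one class to them, and where a whole thing is asked for, a point or a joint stands for the part that bears it (a point fixed in the world has none). Each returns a list of dicts, best first, with "p" (0 to 1); they miss things now and then, are a little off and sometimes report something else, mostly with a low value. They report only what shows in the picture. A call takes as long as a camera call. They do not tell look-alikes from the thing itself.
- finder.cut_out(camera, target): "pixels" (384x512 bool, what is visible of it) and "position" ([column, row] in pixels, amid what is visible of it).
The state is a dict: "t": time; "q": joint angles; "joint_vel": joint speeds; "effort": joint torques, N m; "ee_pos": TCP position; "ee_rot": TCP orientation; "ft_force": force on the tool from outside, world axes, zero at the start; "ft_torque": the same for the moment, N m; "finger_gap": opening from 0.0 (shut) to 1.0 (fully open).
Only numpy, scipy, OpenCV 4.12 (cv2) and the standard library are available. Lean on these libraries where they do the work, as an engineer would, in place of code of your own. Each camera call takes 0.05 s, during which the arm holds its last target.

TASK

Open the key lockbox that lies on the console: press its release button down with one finger, and have the other finger of the gripper waiting in front of the key drawer so that it catches the drawer as it springs out and stops it about half open, before it can shoot out of the box. Finish while still holding the drawer there against its spring with that finger. Lift nothing, leave the lockbox lying where it is, and leave the other things on the console alone.

Things in the scene. Friction and masses are not known exactly. Their poses are not given: they have to be found in the camera images.
- lockbox: grey plastic key lockbox of padlock form, 0.75 kg, loose, lying on its back. Origin on its underside below the button; z up; x points the way the drawer comes out. Along x, mm: steel shackle -161 to -92; keypad head -92 to -30 (46 high); scoop with the button -30 to 22 (28 high, open at both sides); drawer's end cap 22 to 36 (top at 44.5). Box and cap are 78 wide.
- release_top (a point): centre of the top of the release button: round, rubber, 24 mm across, in the middle of the scoop, its top 35 mm above the console and 7 mm proud of the scoop. It goes 6 mm straight down. The drawer's cap stands higher than the button, 22 mm ahead of its centre; the head stands 30 mm behind.
- release (a joint): how far the button is pressed down, m: 0 free, 0.006 fully down. Its spring pushes back with 1.5 N at first, 4.5 N fully down, and the loaded latch adds friction: allow 4 to 8 N. The latch lets the drawer go after about 3.5 mm.
- key_drawer: loose key drawer, about 90 g. Origin: middle of the underside of its end cap (14 mm thick along x, 78 wide, 40.5 high); axes as the lockbox's. Shut, it lies 29 mm ahead (+x) of the lockbox's origin, 4 mm up. Let go, a spring (3.3 N, about 2 N half out) throws it along +x within 0.1 s; it leaves the mouth when 50 mm out. Stopped by a finger, it goes on pushing.
- gourd: wooden mate gourd, round open cup 75 mm across and 88 mm tall, standing beside the lockbox; origin at the middle of its foot
- tea_tin: plain aluminium tin with a lid, 75 mm across and 82 mm tall, standing beside the lockbox; origin at the middle of its foot
- vase: white ceramic vase, empty, 80 mm across and 190 mm tall, standing on the left behind the gourd or tin; origin at the middle of its foot
- bombilla: stainless bombilla (drinking straw with a flat strainer), 210 mm long, lying along its own x axis; origin at its middle on the console
- torch: aluminium torch 125 mm long, 36 mm thick, lying along its own x axis, ahead and to the left of the lockbox; origin at its middle on the console
- shoe_brush: wooden shoe brush 150 x 48 x 43 mm, lying along its own x axis, ahead and to the right of the lockbox; origin at its middle on the console
Mind the look-alikes: they are no part of the job. There is more than one size of the key_drawer; the one meant has the size given above.

How it is judged:
By the outcome, as a careful person would: the job done as asked, in the order asked, and still so for the second after the job is handed in, while the arm keeps its last pose, push and grip.
It also fails if it takes over 35 s, if anything falls off the work surface, if the arm or the gripper's body presses on something with over 40 N, if the wrist force passes 120 N, or if a joint passes its speed limit or range.

## Working session

There is one attempt and no reset: what is moved stays moved. The work goes in short steps, Python scripts to look and compute and a tool call to move; the robot and the scene stay as the last step left them, time stands still between calls to the robot, and variables do not carry over. Pictures are saved under pics/ and viewed, and the job is handed in when it is done.

Besides the shell and the picture viewer there is one more tool, called in YAML: its name, and indented under it one key for each argument. carry_out: Moves the arm, as the interface text tells. Its arguments: {"type":"object","properties":{"motion":{"type":"string"}},"required":["motion"]}

```bash
mkdir -p pics; ls; python3 - <<'E'
from station import bot,eyes,ticket,finder
import cv2
s=bot.sense(); print(s)
for n in ("scene","top","wrist"):
    im=eyes.read_camera(n); cv2.imwrite(f"pics/{n}0.png",cv2.cvtColor(im,cv2.COLOR_RGB2BGR))
    print(n,eyes.get_calibration(n))
    for t in ("lockbox","key_drawer","release_top"):
        for d in finder.cut_out(n,t): print(t,d["p"],d["position"],d["pixels"].sum())
E
```

```text
pics
{'t': 0.0, 'q': array([-1.19440093e+00,  3.53654273e-01,  1.63412175e+00, -3.16469203e-05,
        1.15517514e+00, -2.37821118e-03]), 'joint_vel': array([-6.50414566e-04,  1.03201572e-03, -2.42468282e-03, -3.14674457e-04,
       -3.67134318e-05, -2.47900682e-04]), 'effort': array([-6.70223690e-04, -6.05234528e+01, -3.42072880e+01, -2.69420752e-05,
        9.18581849e-03,  5.87836809e-06]), 'ee_pos': array([ 230.98560825, -580.36040622,  303.16307644]), 'ee_rot': array([ 2.01444689,  0.38756955, -2.01502337]), 'ft_force': array([-0.99478697, -0.46626521,  0.31462862]), 'ft_torque': array([0.05041617, 0.0274189 , 0.0240504 ]), 'finger_gap': 1.0034429475820636}
scene {'intrinsics': array([[388.79405135,   0.        , 258.43083041],
       [  0.        , 388.79405135, 184.32684963],
       [  0.        ,   0.        ,   1.        ]]), 'rvec': array([ 1.58061056,  1.74158018, -0.87693954]), 'tvec': array([ -18.79370392, -281.7841668 , 1419.88642335])}
lockbox 0.86 [229.2, 180.9] 1306
lockbox 0.57 [174.8, 168.6] 1018
key_drawer 0.97 [151.1, 245.4] 413
key_drawer 0.61 [207.5, 235.5] 43
[... 199 characters left out ...]
 462.74833082, 185.57721509],
       [  0.        ,   0.        ,   1.        ]]), 'rvec': array([ 2.16175466, -2.21851673,  0.10693061]), 'tvec': array([  49.75441433,  538.87236023, 1179.22057675])}
lockbox 0.78 [275.4, 196.6] 1534
key_drawer 0.82 [316.6, 113.3] 331
key_drawer 0.62 [284.5, 125.8] 363
key_drawer 0.47 [288.5, 167.9] 184
release_top 0.17 [328.3, 205.0] 826
wrist {'intrinsics': array([[297.31863964,   0.        , 259.43520198],
       [  0.        , 297.31863964, 195.44379859],
       [  0.        ,   0.        ,   1.        ]]), 'rvec': array([-2.38539041,  1.61625885,  0.24558692]), 'tvec': array([-625.33201894,  -38.45749554,  377.41399988])}
key_drawer 0.3 [41.9, 29.7] 268
```

```bash
python3 - <<'E'
import cv2
a=cv2.imread("pics/scene0.png")[110:290,80:340];cv2.imwrite("pics/s0z.png",cv2.resize(a,None,fx=3,fy=3,interpolation=cv2.INTER_CUBIC))
a=cv2.imread("pics/top0.png")[70:290,180:420];cv2.imwrite("pics/t0z.png",cv2.resize(a,None,fx=2.7,fy=2.7,interpolation=cv2.INTER_CUBIC))
E
```

```text
(no output)
```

View pics/s0z.png

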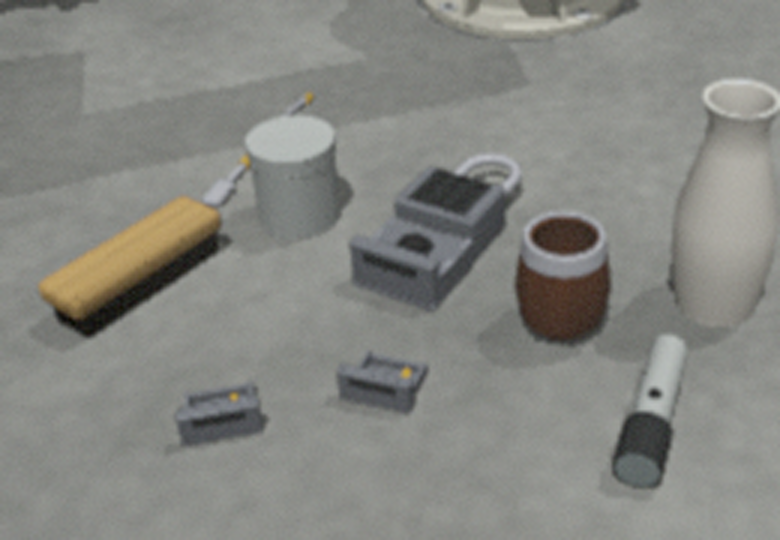

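View pics/t0z.png

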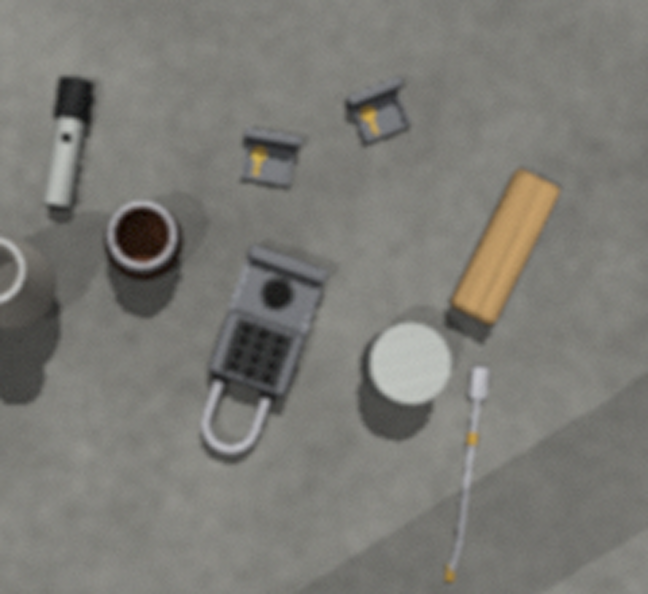

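The shut lockbox is at scene px (229,181), top px (275,197), with its black button at about top px (282,178). The look-alikes are two loose small drawers, at top px (284,126) and (317,113) and scene px (207,236) and (151,245). The wanted drawer is the cap still in the box, at scene px (210,200) and top px (288,168). Next I'll work out a rough pose.

```bash
cat > h.py <<'E'
import numpy as np,cv2
from scipy.spatial.transform import Rotation as R
from station import bot,eyes,ticket,finder
def ray(cal,px):
    K=cal["intrinsics"];Rm=R.from_rotvec(cal["rvec"]).as_matrix();C=-Rm.T@cal["tvec"]
    d=np.linalg.inv(K)@np.r_[px,1.]
    if cal.get("fish"):
        p=(np.array(px)-K[:2,2])/K[0,0];r=np.linalg.norm(p);d=np.r_[p/r*np.sin(r),np.cos(r)] if r>1e-9 else np.r_[0,0,1.]
    return C,Rm.T@d
def at_z(cal,px,z):
    C,d=ray(cal,px);return C+d*(z-C[2])/d[2]
def proj(cal,P):
    P=np.atleast_2d(P);Rm=R.from_rotvec(cal["rvec"]).as_matrix();c=P@Rm.T+cal["tvec"];K=cal["intrinsics"]
    if cal.get("fish"):
        n=np.linalg.norm(c[:,:2],axis=1);th=np.arctan2(n,c[:,2]);return K[:2,2]+K[0,0]*c[:,:2]/n[:,None]*th[:,None]
    u=c@K.T;return u[:,:2]/u[:,2:]
def cal(n):
    c=eyes.get_calibration(n);c["fish"]=n=="wrist";return c
E
python3 - <<'E'
from h import *
c=cal("top");z=lambda u,v:(180+u/2.7,70+v/2.7)
b=at_z(c,z(277,293),35);print("button",b)
f=at_z(c,z(290,254),44.5);k=at_z(c,z(258,353),46);print("cap",f,"keypad",k,np.degrees(np.arctan2(*(f-k)[1::-1])))
for n,p,h in(("d1",(284.5,125.8),10),("d2",(316.6,113.3),10),("gourd",z(142,237),88),("tin",z(410,363),82),("torch",z(70,140),18)):print(n,at_z(c,p,h))
c=cal("wrist");s=bot.sense();Rt=R.from_rotvec(s["ee_rot"]).as_matrix();Rc=R.from_rotvec(c["rvec"]).as_matrix()
C=-Rc.T@c["tvec"];print("cam in tool",Rt.T@(C-s["ee_pos"]),"\n",Rt.T@Rc.T,"\ntool\n",Rt)
c=cal("scene");C=-R.from_rotvec(c["rvec"]).as_matrix().T@c["tvec"];print(C)
print(at_z(c,(80+415/3,110+243/3),35))
E
```

```text
button [555.3261751  -32.60162727  35.        ]
cap [591.18022118 -45.32344827  44.5       ] keypad [498.22527429 -12.13313658  46.        ] -19.649514306825886
d1 [697.57806965 -43.97168316  10.        ]
d2 [ 729.25576356 -130.36724789   10.        ]
gourd [604.64902261  92.90493465  88.        ]
tin [ 483.93409531 -148.21677177   82.        ]
torch [711.11551574 162.6809011   18.        ]
cam in tool [-68.09944688   0.20720724 -76.15503263] 
 [[-3.67964063e-04 -2.97316127e-01  9.54779024e-01]
 [ 9.99999419e-01  8.57797177e-04  6.52507824e-04]
 [-1.01300785e-03  9.54778710e-01  2.97315639e-01]] 
tool
 [[-3.35874969e-05  3.69801844e-01 -9.29110647e-01]
 [ 1.09187392e-05 -9.29110648e-01 -3.69801844e-01]
 [-9.99999999e-01 -2.25654351e-05  2.71687311e-05]]
[1308.78480688  130.55255583  604.8729905 ]
[562.61249079 -28.48340723  35.        ]
```

carry_out:
  motion: "54 40 -183 -266 -24 0 0; 54 83 -367 -532 -48.7 0 0; 54 83 -367 -532 -48.7 0 0; 54 83 -367 -532 -48.7 0 0; 54 83 -367 -532 -48.7 0 0; 54 83 -367 -532 -48.7 0 0; 54 83 -367 -532 -48.7 0 0; 54 83 -367 -532 -48.7 0 0; 54 83 -367 -532 -48.7 0 0; 54 83 -367 -532 -48.7 0 0; 54 83 -367 -532 -48.7 0 0; 54 83 -367 -532 -48.7 0 0"

```text
t: 1.6
ee_pos: [507.2, -166.2, 240.3]
ee_rot: [1.457, 1.027, -1.456]
ft_force: [1.6, -1.2, 0.8]
finger_gap: 0.632
```

```bash
python3 - <<'E'
from h import *
s=bot.sense();Rt=R.from_rotvec(s["ee_rot"]).as_matrix();print(s["ee_pos"],"\n",Rt)
print("shift",Rt.T@(np.array([590,-42,220])-s["ee_pos"]),"yaw y",np.degrees(np.arctan2(Rt[1,1],Rt[0,1])))
E
```

```text
[ 507.20424756 -166.22155389  240.31551792] 
 [[ 7.42280974e-04  9.42071112e-01 -3.35412387e-01]
 [-2.76058033e-04 -3.35412274e-01 -9.42071404e-01]
 [-9.99999686e-01  7.91874964e-04  1.10961487e-05]]
shift [  20.3426769    36.31796533 -144.7965201 ] yaw y -19.59761644761203
```

carry_out:
  motion: "54 20 36 -145 0 0 0; 54 20 36 -145 0 0 0; 54 20 36 -145 0 0 0; 54 20 36 -145 0 0 0; 54 20 36 -145 0 0 0; 54 20 36 -145 0 0 0; 54 20 36 -145 0 0 0; 54 20 36 -145 0 0 0"

```text
t: 2.27
ee_pos: [588.3, -44.4, 220.4]
ee_rot: [1.457, 1.027, -1.457]
ft_force: [0.0, 0.1, 0.0]
finger_gap: 0.629
```

```bash
python3 - <<'E'
from h import *
import pickle
s=bot.sense();print(s["ee_pos"],s["ee_rot"],s["finger_gap"],s["ft_force"],s["t"])
c=cal("wrist");im=eyes.read_camera("wrist");pickle.dump((c,s,im),open("w1.pkl","wb"))
cv2.imwrite("pics/w1.png",cv2.resize(im[:,:,::-1],None,fx=1.5,fy=1.5,interpolation=cv2.INTER_CUBIC))
for t in ("lockbox","key_drawer","release_top"):
    for d in finder.cut_out("wrist",t): print(t,d["p"],d["position"],d["pixels"].sum(),at_z(c,d["position"],35))
E
```

```text
[588.32120889 -44.41172597 220.37664536] [ 1.45684128  1.0270267  -1.45735314] 0.6293297964959151 [0.01847509 0.1091387  0.0238268 ] 2.2667
lockbox 0.65 [182.2, 187.9] 11504 [524.05055375 -17.25986595  35.        ]
key_drawer 0.78 [414.6, 219.1] 1903 [ 727.43617996 -123.90558162   35.        ]
key_drawer 0.69 [255.1, 188.1] 1506 [586.27138812 -39.76452674  35.        ]
key_drawer 0.66 [358.1, 135.3] 2725 [688.23583365 -24.29145838  35.        ]
release_top 0.6 [222.2, 191.1] 521 [557.62117464 -32.49182913  35.        ]
release_top 0.42 [308.7, 326.9] 1394 [ 587.89383066 -213.50166105   35.        ]
```

View pics/w1.png

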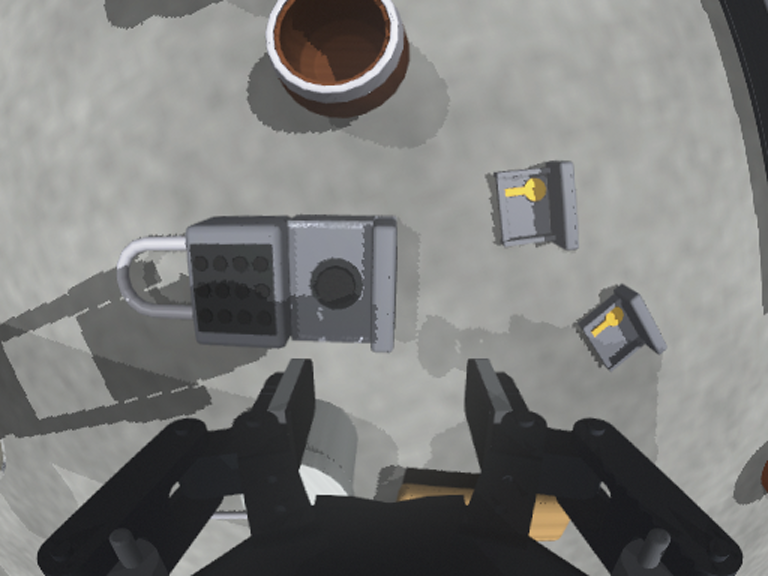

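```bash
python3 - <<'E'
from h import *
import pickle
c,s,im=pickle.load(open("w1.pkl","rb"))
a=im[130:250,110:280,::-1];cv2.imwrite("pics/w1a.png",cv2.resize(a,None,fx=4.5,fy=4.5,interpolation=cv2.INTER_CUBIC))
a=im[225:345,160:360,::-1];cv2.imwrite("pics/w1b.png",cv2.resize(a,None,fx=4,fy=4,interpolation=cv2.INTER_CUBIC))
E
```

```text
(no output)
```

View pics/w1a.png

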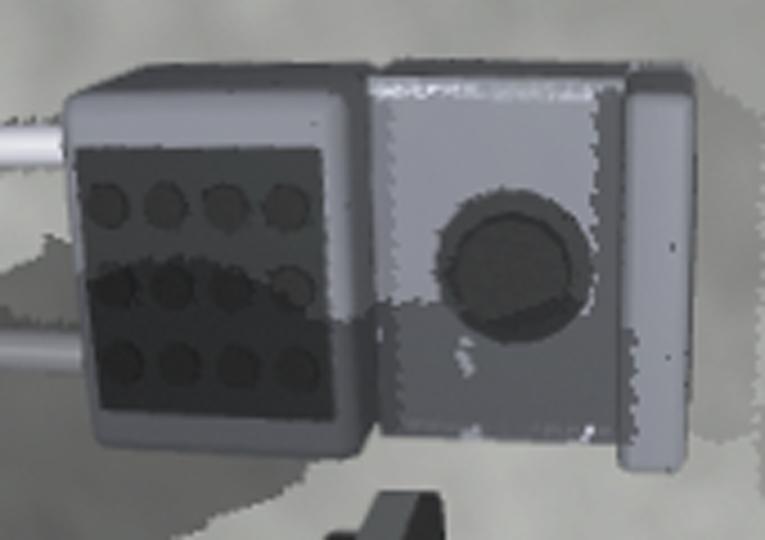

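View pics/w1b.png

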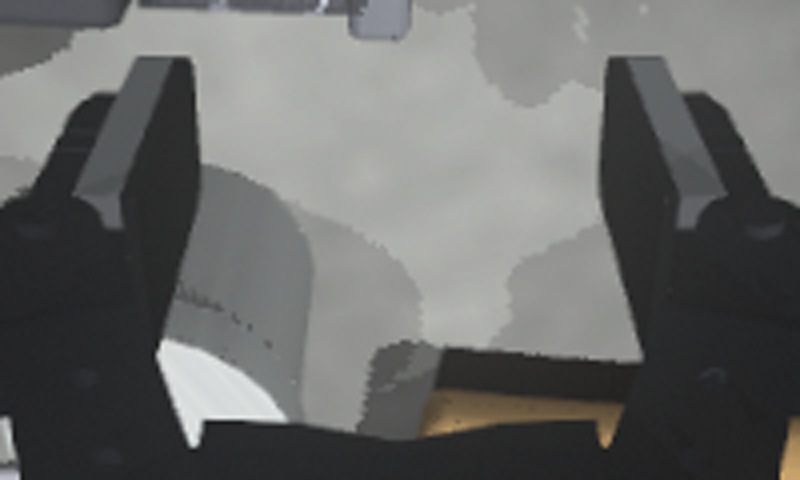

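```bash
python3 - <<'E'
from h import *
import pickle
c,s,im=pickle.load(open("w1.pkl","rb"))
Z=lambda u,v:(110+u/4.5-.4,130+v/4.5-.4)
b=at_z(c,Z(512,265),35);print("button",b)
P=[at_z(c,Z(*p),44.5) for p in((628,90),(624,468),(692,90),(685,468))]
print(np.round(P,1))
for i,j in((0,1),(2,3)):
    d=P[i]-P[j];print("yaw",np.degrees(np.arctan2(d[1],d[0]))-90,np.linalg.norm(d))
cc=np.mean(P,0);d=cc-b;print("cap centre",cc,"len",np.linalg.norm(d[:2]),"yaw",np.degrees(np.arctan2(d[1],d[0])))
# head sides z 46
H=[at_z(c,Z(*p),46) for p in((66,92),(360,80),(95,450),(362,455))]
print(np.round(H,1));hc=np.mean(H,0);d=cc-hc;print("yaw",np.degrees(np.arctan2(d[1],d[0])),np.linalg.norm(d))
# scene/top triangulation of button
ct,cs=cal("top"),cal("scene")
L=[ray(ct,(180+277/2.7-.3,70+293/2.7-.3)),ray(cs,(80+415/3-.3,110+243/3-.3)),ray(c,Z(512,265))]
A=np.zeros((3,3));B=np.zeros(3)
for C,d in L:
    d=d/np.linalg.norm(d);M=np.eye(3)-np.outer(d,d);A+=M;B+=M@C
x=np.linalg.solve(A,B);print("tri",x)
for k,cl in(("top",ct),("scene",cs),("w",c)):print(k,proj(cl,x))
# fingers
Rt=R.from_rotvec(s["ee_rot"]).as_matrix()
for p in((172,60),(135,57),(628,60),(665,57)):
    C,d=ray(c,(160+p[0]/4-.4,225+p[1]/4-.4));C=Rt.T@(C-s["ee_pos"]);d=Rt.T@d
    print("tip",C+d*(-11-C[2])/d[2])
E
```

```text
button [559.51510233 -30.59178239  35.        ]
[[593.9  -4.4  44.5]
 [567.  -75.2  44.5]
 [605.   -8.4  44.5]
 [578.6 -79.3  44.5]]
yaw -20.769452625485144 75.72087499677502
yaw -20.424395325673757 75.68306316189963
cap centre [586.11938597 -41.84452281  44.5       ] len 28.886191762069803 yaw -22.926769927224946
[[490.6  35.1  46. ]
 [547.9  14.9  46. ]
 [461.8 -35.2  46. ]
 [518.1 -54.7  46. ]]
yaw -21.346601206033007 87.53234375474261
tri [557.36028495 -31.34358415  31.27525119]
top [[281.97199228 177.88066857]]
scene [[217.62586369 190.86118914]]
w [[221.96218918 188.87826131]]
tip [ 65.42095057 -28.2707879  -11.        ]
tip [ 66.06203619 -33.2055123  -11.        ]
tip [ 65.52087199  29.15452542 -11.        ]
tip [ 66.17989145  34.10153238 -11.        ]
```

carry_out:
  motion: "57 36 0 -2 1.4 0 0; 57 72 0 -2 1.4 0 0; 57 100 0 -2 1.4 0 0; 57 108 0 -2 1.4 0 0; 57 108 0 -2 1.4 0 0; 57 108 0 -2 1.4 0 0; 57 108 0 -2 1.4 0 0"

```text
t: 3.05
ee_pos: [590.7, -42.0, 114.1]
ee_rot: [1.475, 1.011, -1.472]
ft_force: [0.1, 0.0, 0.5]
finger_gap: 0.667
```

```bash
cat > look.py <<'E'
from h import *
import pickle,sys
n=sys.argv[1]
s=bot.sense();print(s["ee_pos"],s["ee_rot"],s["finger_gap"]*85.4,s["ft_force"],s["t"])
Rt=R.from_rotvec(s["ee_rot"]).as_matrix();print("yaw",np.degrees(np.arctan2(Rt[1,1],Rt[0,1])), "tilt",Rt[2,:])
c=cal("wrist");im=eyes.read_camera("wrist");pickle.dump((c,s,im),open(n+".pkl","wb"))
cv2.imwrite(f"pics/{n}.png",cv2.resize(im[:,:,::-1],None,fx=1.5,fy=1.5,interpolation=cv2.INTER_CUBIC))
im=eyes.read_camera("scene")[140:230,160:300,::-1];cv2.imwrite(f"pics/{n}s.png",cv2.resize(im,None,fx=5,fy=5,interpolation=cv2.INTER_CUBIC))
E
python3 look.py w2
```

```text
[590.68592554 -41.95120712 114.07113053] [ 1.4754283   1.01104826 -1.47171256] 56.96459436239489 [0.13522305 0.02969038 0.46425138] 3.05
yaw -21.010420479103498 tilt [-9.99996409e-01  2.57130723e-03 -7.54716115e-04]
```

View pics/w2.png

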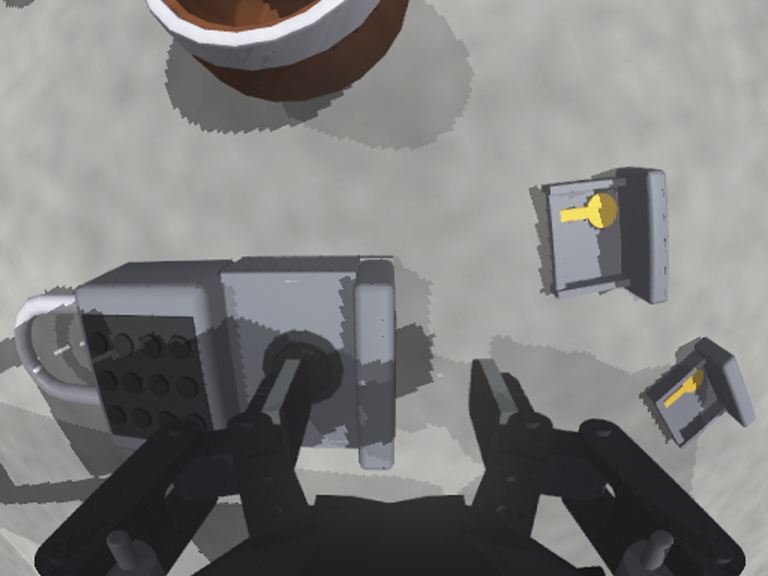

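View pics/w2s.png

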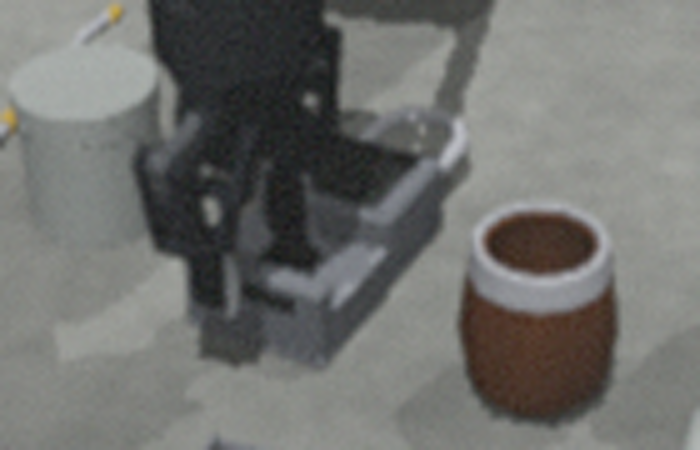

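```bash
python3 - <<'E'
from h import *
import pickle
c,s,im=pickle.load(open("w2.pkl","rb"))
o=cv2.resize(im[:,:,::-1],None,fx=3,fy=3,interpolation=cv2.INTER_CUBIC)
def fr(B,yaw):
    y=np.radians(yaw);return lambda x,yy,z:np.array([B[0]+x*np.cos(y)-yy*np.sin(y),B[1]+x*np.sin(y)+yy*np.cos(y),z])
f=fr((559.,-31.),-21)
def poly(P,col):
    p=(proj(c,np.array(P))+.5)*3-.5;cv2.polylines(o,[np.round(p).astype(int)],True,col,1)
a=np.linspace(0,6.28,60)
poly([f(12*np.cos(t),12*np.sin(t),35) for t in a],(0,255,0))
poly([f(x,y,44.5) for x,y in((22,-39),(22,39),(36,39),(36,-39))],(0,0,255))
poly([f(x,y,46) for x,y in((-92,-39),(-92,39),(-30,39),(-30,-39))],(0,255,255))
Rt=R.from_rotvec(s["ee_rot"]).as_matrix()
for sg in(1,-1):
    poly([s["ee_pos"]+Rt@np.array([65.5,sg*y,z]) for y,z in((28.5,-11),(28.5,11),(33.5,11),(33.5,-11))],(255,0,255))
cv2.imwrite("pics/w2o.png",o[450:1000,100:900]);
E
```

```text
(no output)
```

View pics/w2o.png

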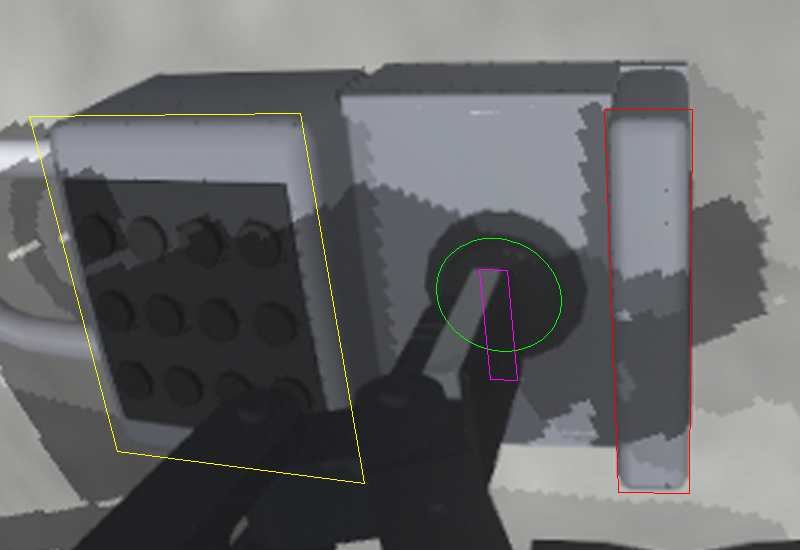

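carry_out:
  motion: "57 5 -1.5 1 0 0 0; 57 9 -1.5 1 0 0 0; 57 9 -1.5 1 0 0 0; 57 9 -1.5 1 0 0 0; 57 9 -1.5 1 0 0 0"

```text
t: 3.57
ee_pos: [587.6, -42.0, 103.2]
ee_rot: [1.474, 1.013, -1.474]
ft_force: [-0.8, -0.9, -0.4]
finger_gap: 0.67
```

```bash
python3 look.py w3; python3 - <<'E'
import cv2
from h import *
import pickle
c,s,im=pickle.load(open("w3.pkl","rb"))
cv2.imwrite("pics/w3z.png",cv2.resize(im[160:310,60:340,::-1],None,fx=2.8,fy=2.8,interpolation=cv2.INTER_CUBIC))
d=s["ee_pos"][:2]-[559,-31];u=np.array([.934,-.358]);print("box x,y",d@u,d@[.358,.934])
E
```

```text
[587.586618   -42.03397304 103.17774028] [ 1.47357825  1.01328841 -1.47416912] 57.18106320301438 [-0.75790783 -0.86868074 -0.43703747] 3.5667
yaw -20.996146941299486 tilt [-9.99999906e-01 -4.17625375e-04  1.13844941e-04]
box x,y 30.650063556712677 -0.07172157397339457
```

View pics/w3z.png

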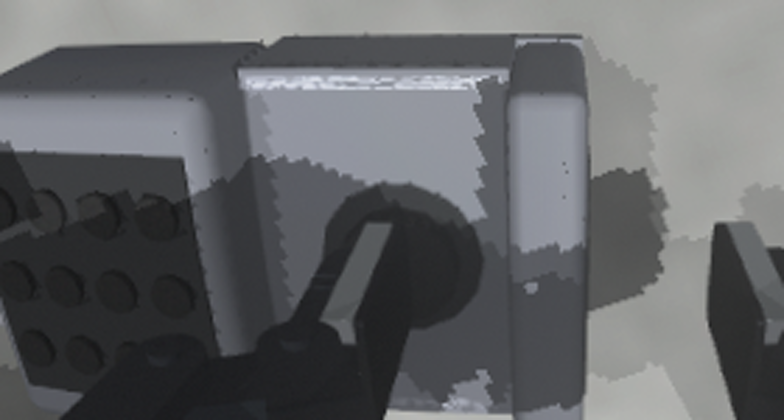

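View pics/w3s.png

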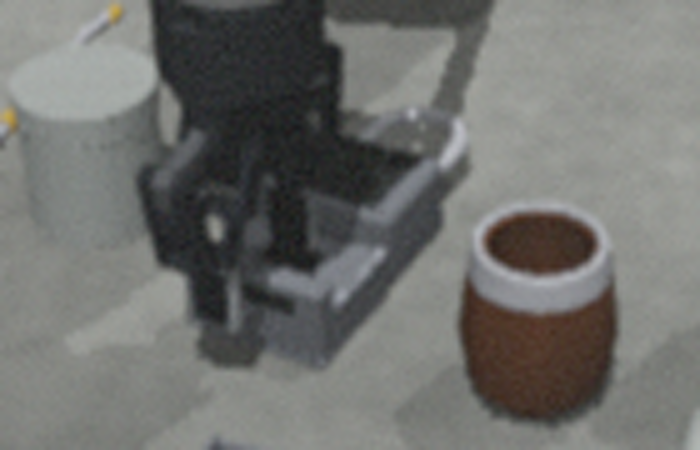

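carry_out:
  motion: "57 1 1.3 0 0 0 0; 57 1 1.3 0 0 0 0; 57 1 1.3 0 0 0 0; 57 1 1.3 0 0 0 0; 57 1 1.3 0 0 0 0; 57 1 1.3 0 0 0 0; 57 1 1.3 0 0 0 0; 57 1 1.3 0 0 0 0"

```text
t: 4.33
ee_pos: [589.0, -42.6, 102.3]
ee_rot: [1.474, 1.013, -1.474]
ft_force: [-1.6, 0.8, 2.1]
finger_gap: 0.669
```

```bash
python3 look.py w4; python3 - <<'E'
from h import *
import pickle
c,s,im=pickle.load(open("w4.pkl","rb"))
cv2.imwrite("pics/w4z.png",cv2.resize(im[200:300,120:340,::-1],None,fx=3.6,fy=3.6,interpolation=cv2.INTER_CUBIC))
d=s["ee_pos"][:2]-[559,-31];u=np.array([.934,-.358]);print("box x,y",d@u,d@[.358,.934])
E
```

```text
[589.04073098 -42.56669045 102.25089303] [ 1.47389824  1.01284424 -1.47366072] 57.14348667167841 [-1.59006757  0.83410153  2.12558726] 4.3333
yaw -20.99663533651425 tilt [-9.99999982e-01  1.85876719e-04 -3.34082809e-05]
box x,y 32.19891791516331 -0.04870719185173136
```

View pics/w4z.png

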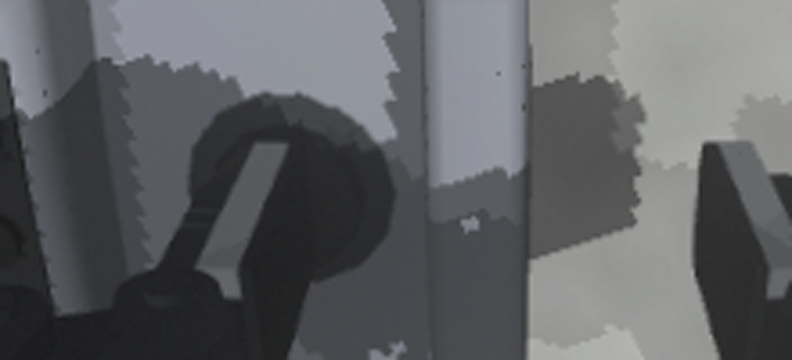

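The pressing finger is on the button, since the wrist reads about 2 N upward. The other finger's face is about 25 mm ahead of the cap, so I'll press now.

carry_out:
  motion: "57 1.5 0 0 0 0 0; 57 3 0 0 0 0 0; 57 4 0 0 0 0 0; 57 4.5 0 0 0 0 0; 57 4.5 0 0 0 0 0; 57 4.5 0 0 0 0 0"

```text
t: 4.93
ee_pos: [589.5, -42.6, 97.9]
ee_rot: [1.474, 1.012, -1.473]
ft_force: [0.1, -0.7, 3.8]
finger_gap: 0.667
```

```bash
python3 look.py w5; python3 - <<'E'
from h import *
import pickle
c,s,im=pickle.load(open("w5.pkl","rb"))
cv2.imwrite("pics/w5z.png",cv2.resize(im[160:310,60:340,::-1],None,fx=2.8,fy=2.8,interpolation=cv2.INTER_CUBIC))
E
```

```text
[589.46085914 -42.64804659  97.92886731] [ 1.47437644  1.01217582 -1.47288395] 56.98325265073436 [ 0.07713917 -0.67559074  3.80415776] 4.9333
yaw -20.996881405654293 tilt [-9.99999361e-01  1.10081066e-03 -2.56188850e-04]
```

View pics/w5z.png

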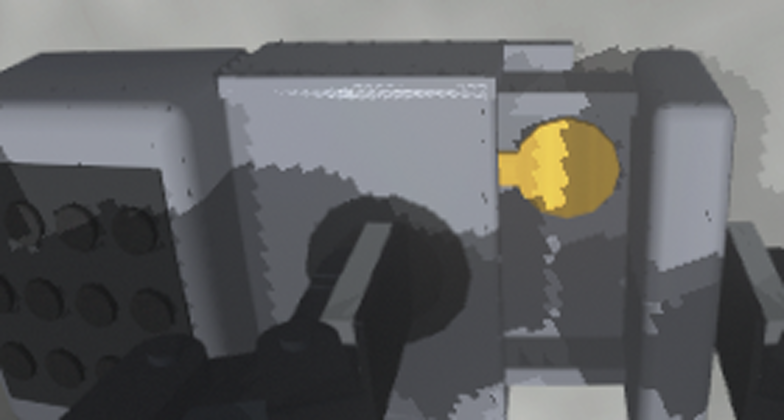

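View pics/w5s.png

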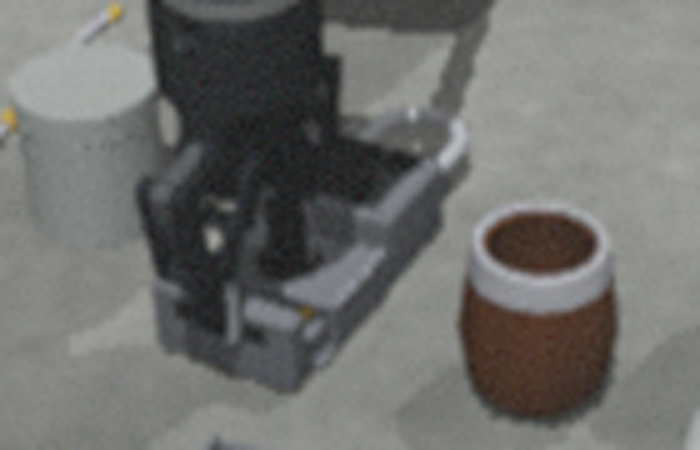

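The drawer sprang out and rests against the finger. Next I'll hold, check that it stays put, and measure how far it's out.

carry_out:
  motion: "57 0 0 0 0 0 0; 57 0 0 0 0 0 0; 57 0 0 0 0 0 0; 57 0 0 0 0 0 0; 57 0 0 0 0 0 0; 57 0 0 0 0 0 0; 57 0 0 0 0 0 0; 57 0 0 0 0 0 0; 57 0 0 0 0 0 0; 57 0 0 0 0 0 0; 57 0 0 0 0 0 0; 57 0 0 0 0 0 0"

```text
t: 6.03
ee_pos: [589.4, -42.6, 97.9]
ee_rot: [1.474, 1.012, -1.473]
ft_force: [5.6, -1.4, 4.4]
finger_gap: 0.667
```

```bash
python3 look.py w6; python3 - <<'E'
from h import *
import pickle
c,s,im=pickle.load(open("w6.pkl","rb"))
c5,_,i5=pickle.load(open("w5.pkl","rb"));print("diff w5-w6",np.abs(im.astype(int)-i5).mean())
o=cv2.resize(im[:,:,::-1],None,fx=3,fy=3,interpolation=cv2.INTER_CUBIC)
y=np.radians(-21)
f=lambda x,yy,z:np.array([559+x*np.cos(y)-yy*np.sin(y),-31+x*np.sin(y)+yy*np.cos(y),z])
def poly(P,col):
    p=(proj(c,np.array(P))+.5)*3-.5;cv2.polylines(o,[np.round(p).astype(int)],True,col,1)
poly([f(x,yy,44.5) for x,yy in((47,-39),(47,39),(61,39),(61,-39))],(0,0,255))
poly([f(x,yy,28) for x,yy in((-30,-39),(-30,39),(22,39),(22,-39))],(0,255,0))
cv2.imwrite("pics/w6o.png",o[450:1000,150:950])
E
```

```text
[589.36028179 -42.61297499  97.93378452] [ 1.47429629  1.01233249 -1.47304194] 56.94011430819618 [ 5.60727808 -1.43977322  4.40058161] 6.0333
yaw -20.99708946285006 tilt [-9.99999567e-01  9.01934404e-04 -2.31259172e-04]
diff w5-w6 0.8119981553819444
```

View pics/w6o.png

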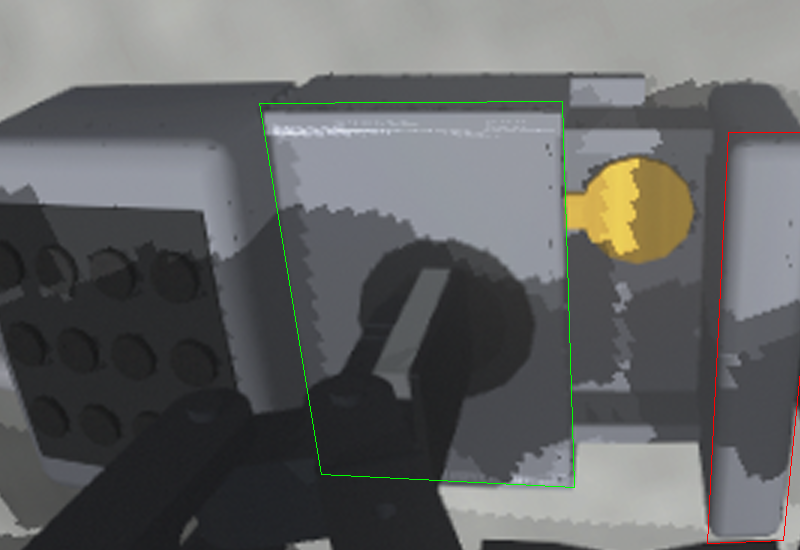

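carry_out:
  motion: "57 0 0 0 0 0 0; 57 0 0 0 0 0 0; 57 0 0 0 0 0 0; 57 0 0 0 0 0 0; 57 0 0 0 0 0 0; 57 0 0 0 0 0 0; 57 0 0 0 0 0 0; 57 0 0 0 0 0 0; 57 0 0 0 0 0 0; 57 0 0 0 0 0 0; 57 0 0 0 0 0 0; 57 0 0 0 0 0 0"

```text
t: 7.13
ee_pos: [589.3, -42.6, 97.9]
ee_rot: [1.474, 1.012, -1.473]
ft_force: [4.3, -2.6, 4.7]
finger_gap: 0.667
```

```bash
python3 look.py w7; python3 - <<'E'
from h import *
import pickle
a=pickle.load(open("w6.pkl","rb"))[2];b=pickle.load(open("w7.pkl","rb"))[2]
print(np.abs(a.astype(int)-b).mean(), bot.sense()["ft_force"])
E
```

```text
[589.33844102 -42.6023553   97.8925038 ] [ 1.47423007  1.01238601 -1.47307616] 56.92491875951674 [ 4.33136888 -2.61842061  4.66941435] 7.1333
yaw -20.99516958609637 tilt [-9.99999623e-01  8.44141906e-04 -2.02812572e-04]
0.6205664740668403 [ 5.35813181 -1.56356786  3.90604239]
```

```bash
python3 - <<'E'
from station import ticket
print(ticket.close_job())
E
```

```text
the job is handed in; nothing more can be done
None
```

The lockbox is open: one finger pressed the release button down about 4.5 mm, and the other, waiting ahead of the drawer, caught it as it sprang out. I handed the job in at about 7 s, with the finger still holding the drawer against its spring.

**Last checks:**
- **Drawer:** it is about 25 mm out of 50. The cap's edges in the wrist picture fell on the outline I drew for 25 mm.
- **Lockbox:** it did not visibly move. Its scoop edges lined up with the position I measured before pressing.
- **Stability:** over the last 2 s the pose and finger opening hardly changed (0.1 mm or less).
- **Forces:** the wrist reads about 4 N upward and about 5 N along the drawer's direction.

**What disagreed:**
- **Sideways force:** the 5 N is more than the roughly 2 N I expected from the spring alone. I did not find out why.
- **Finger opening:** the camera put it about 3 mm wider than the gripper reported.
- **Button position:** the three-camera estimate of its height was about 31 mm instead of 35. The wrist view and the model agreed to about 1 mm, so I used those.

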